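# Work a jammed specimen half out of a tensile grip

## Task

Half of a broken flat test bar is still jammed upright in the jaws of the steel grip that stands on the rubber mat. Take hold of its upper end, work it loose by rocking it from side to side along the length of the jaws, at least five degrees each way and more than once, while easing it up: the grip is not bolted down, so a straight pull only lifts it, and it must stay standing flat where it is, neither lifted nor tipped. Finish while holding the freed piece upright and still, just clear above the jaws (a centimetre or two), and leave the other things on the mat alone.

Things in the scene. Friction and masses are not known exactly. Their poses are not given: they have to be found in the camera images.
- stub_gauge (a point): Middle of the narrow upper part of the jammed aluminium half bar standing between the jaws; grasp here. This part is 12.5 mm wide (x), 8 mm thick (y) and reaches 18 mm below and above this point, its slanted break up to 7 mm higher. Own z points up along the bar. Below it a 10 mm shoulder widens to the tab: 20 mm wide, 8 mm thick, 45 mm long. About 45 g in all.
- stub_foot (a point): Centre of the bottom end of the jammed piece's tab, 73 mm below stub_gauge along its own z. It starts 16 to 24 mm deep between the jaws; the piece is free once this point is above grip_mouth.
- grip_mouth (a point): Centre of the top edge of the gap between the jaws, 90 mm above the grip's underside; nothing of the grip is higher. x runs along the jaws (faces 32 mm long, open at both ends, so the bar can rock 15 degrees and more each way in the x-z plane, by turning about y); y points across the gap to the clamping screw; z is up. Flat top of jaws and yoke: 46 mm along x, 100 mm along y.
- grip: The grip, 2.1 to 2.4 kg, standing loose on the rubber mat (mat top 4 mm above the work surface); a straight pull over 20 N can lift it. Aluminium flange 180 mm across, 14 mm thick, short neck, dark steel yoke with the jaws, and on the +y side a screw with a cross bar, 84 mm long along x, 69 mm from the middle and 66 mm up. Origin: centre of the underside; axes as grip_mouth.
- jaw (a joint): The screw-side jaw, pressed on the bar by a steady spring force of some 28 N; m, grows as it closes, 2 mm at most. Sliding the bar out straight takes 30 to 41 N, more than the grip's weight. Turning it about the middle of its nipped length takes 0.3 to 0.7 N m, and while it turns it slides up under a light pull, about 2 mm each swing of 20 degrees.
- other_half: The other broken half, the same shape as the jammed one, 98 mm long, lying flat on the mat, origin at the middle of its underside. Leave alone.
- whole_specimen: An unbroken flat aluminium test bar, 190 mm long, 20 mm wide at the ends, 8 mm thick, lying flat on the mat along its x axis, origin at the middle of its underside. Leave alone.
- caliper: A digital caliper, 230 mm long, lying flat on the mat along its x axis, 13 mm high, origin at the middle of its beam on the mat. Leave alone.
- wrench: A steel wrench, 180 mm long, lying flat on the mat along its x axis. Leave alone.
Things that resemble listed ones, but are neither listed nor needed, are in the scene too. Leave any orange or red look-alike of the part that bears stub_gauge alone.

How it is judged:
By the outcome, as a careful person would: the job done as asked, in the order asked, and still so for the second after the job is handed in, while the arm keeps its last pose, push and grip.
It also fails if it takes over 58 s, if anything falls off the work surface, if the arm or the gripper's body presses on something with over 40 N, if the wrist force passes 120 N, or if a joint passes its speed limit or range.

## Robot

A 6-joint arm with a two-finger parallel gripper is mounted at the origin on the work surface. World frame = base frame: x ahead of the robot, y to its left, z up, the work surface at z = 0. Lengths are in m, angles in degrees, forces in N, time in s.
With the tool pointing down it reaches from about 0.4 to 0.825 m from the base axis. Payload 7 kg.
Tool frame: the origin (TCP) lies at the very end of the fingers, on their centre line; the grasp point (between the pads) lies 19 mm behind it (r.hold_point_z is the distance from the TCP to the grasp point, in m); x points along the fingers, y is the direction in which the jaws open and shut, and the axes are right-handed (so a half turn about x gives the same grasp; the last joint's range is limited). The gripper opens to 88 mm and grips with 3 to 60 N. Pads are 19 mm wide; open, the fingers measure 130 mm over their backs; the gripper's body (78 mm by 193 mm) begins 47 mm behind the grasp point.
Start: joints at [-47.492, 20.546, 0.682, 0, -70.136, -16.507], TCP at [0.296, -0.607, 0.227] pointing down, gripper open.
Joint ranges: [-176.03, 176.03], [-82.01, 121.73], [-58.28, 71.71], [-173.87, 95.51], [-174.79, -0.11], [-173.66, 173.66]. Speed limits (degrees/s): [136.94, 136.94, 172.46, 180, 180, 180].

## Interface

Orientations are given as [roll, pitch, yaw] about the fixed x, y, z axes, in that order (R = Rz(yaw) Ry(pitch) Rx(roll)).
In Python, from plant import r gives the robot as it stands. The module is installed in compiled form; this text tells all that it offers.
- The arm moves only by the shell command python3 -m creep 'ROWS' [FORCE]. ROWS is JSON, a list of rows, each a list of 7 numbers: the turn, a rotation vector about the tool's x, y, z in rad, then the shift along the tool's x, y, z in cm, then the opening in per cent of the stroke, from 0 (shut) to 100 (fully open). In form: [[rx, ry, rz, x, y, z, fingers], ...]. A call has 1 to 8 rows; each row shifts and turns the commanded pose from where the row before left it, along the tool's axes as they then stand; what a row does not reach is not made up. A row lasts 1/10 s, in which the tool goes at most 50 mm and 8.59 degrees, less where a joint would pass 70% of its speed; a pose out of reach is approached as far as the arm can. A call is refused whole if a number of a shift passes 5 or a number of a turn 0.15, either way. A call with a gripper value outside its range is refused whole. The fingers move at their own pace and stop on an object; FORCE is the grip in N (left out, the last holds). Time passes only in rows, so rows that do not move let the fingers close. It gives the time, the measured TCP pose, the force and the opening at its end, in the units of the state.
- r.get_state(): the state, without advancing time (a new reading comes with each control period).
- r.capture(name): name is "scene" or "top" or "wrist"; returns (picture, depth): 400x640x3 uint8, blue, green, red; 400x640 float32, m along the optical axis (not along the pixel's ray), 0 where there is no reading.
- r.camera_info(name): a dict with "fovy" (degrees; the focal length in pixels is half the picture's height over the tangent of half this angle, whatever the lens; pixels are square), "cx", "cy" (the principal point, pixels), "camera_from_world" (4x4, takes a point from world to camera coordinates). Camera axes: x right, y down, z forward; pixel columns grow to the right and rows downward; lengths in m; the calibration is good to about 2 mm. A picture is of the moment at which its call begins: read the wrist's pose just before it. camera_info takes no time and is no camera call; for the wrist camera it gives the pose at the moment of the call.
- r.close_job(): hands the job in, once; it reports no verdict.
Trained networks look in the newest picture that a camera, given by its name, has taken for a name from the list of things; names that differ only in an ending like _2 or _b are one class to them, and where a whole thing is asked for, a point or a joint stands for the part that bears it (a point fixed in the world has none). Each returns a list of dicts, best first, with "score" (0 to 1); they miss things now and then, are a little off and sometimes report something else, mostly with a low value. They report only what shows in the picture. A call takes as long as a camera call. They do not tell look-alikes from the thing itself.
- r.look_for(query, camera): "rect" ([left, top, right, bottom] in pixels, round what is visible of it).
- r.masks_of(query, camera): "pixels" (400x640 bool, what is visible of it) and "rect" ([left, top, right, bottom] in pixels, round what is visible of it).
The state is a dict: "time_s": time; "joints": joint angles; "qd": joint speeds; "joint_torque": joint torques, N m; "tcp_pos": TCP position; "eef_rot": TCP orientation; "contact_force": force on the tool from outside, world axes, zero at the start; "moment": the same for the moment, N m; "gripper_width": finger opening in m.
Only numpy, scipy, OpenCV 4.12 (cv2) and the standard library are available. Lean on these libraries where they do the work, as an engineer would, in place of code of your own. Each camera call takes 0.05 s, during which the arm holds its last target. There are 200 camera calls.

## Working session

There is one attempt and no reset: what is moved stays moved. The work goes in short steps, Python scripts to look and compute and a shell command to move; the robot and the scene stay as the last step left them, time stands still between calls to the robot, and variables do not carry over. Pictures are saved under pics/ and viewed, about 8 in all and at most 12, crops included, and the job is handed in when it is done.

```bash
mkdir -p pics
cat > h.py <<'E'
import numpy as np,cv2
from plant import r
def pts(cam,depth,px=None):
    i=r.camera_info(cam);f=200/np.tan(np.radians(i['fovy']/2))
    v,u=np.mgrid[0:400,0:640];z=depth
    P=np.stack([(u-i['cx'])*z/f,(v-i['cy'])*z/f,z,np.ones_like(z)],-1)
    return (P@np.linalg.inv(i['camera_from_world']).T)[...,:3]
E
python3 - <<'E'
from h import *
ims=[]
for c in('scene','top'):
    im,d=r.capture(c);np.savez(f'{c}.npz',im=im,d=d,P=pts(c,d));cv2.imwrite(f'pics/{c}0.png',im)
    P=pts(c,d)
    for q in('stub_gauge','grip'):
        for m in r.masks_of(q,c)[:3]:
            k=m['pixels']&(d>0);print(c,q,round(m['score'],2),m['rect'],k.sum(),np.median(P[k],0).round(3) if k.any() else'',P[k].max(0).round(3) if k.any() else '')
    ims.append(im)
cv2.imwrite('pics/both0.png',cv2.resize(np.vstack(ims),(480,600)))
s=r.get_state();print(s);print(r.hold_point_z)
E
```

```text
scene stub_gauge 0.7 [252.2, 309.5, 263.6, 328.3] 137 [ 0.852 -0.035  0.05 ] [ 0.859 -0.027  0.098]
scene stub_gauge 0.69 [300.1, 319.0, 314.5, 335.2] 99 [0.837 0.07  0.047] [0.84  0.078 0.098]
scene stub_gauge 0.66 [408.0, 138.8, 417.0, 160.2] 120 [0.29  0.202 0.047] [0.298 0.214 0.097]
scene grip 0.58 [291.3, 171.5, 359.3, 230.6] 3011 [0.526 0.017 0.019] [0.593 0.099 0.127]
top stub_gauge 0.58 [223.6, 301.5, 237.8, 309.4] 64 [0.288 0.26  0.053] [0.292 0.274 0.099]
top stub_gauge 0.52 [306.3, 104.4, 315.9, 120.8] 87 [0.83  0.065 0.052] [0.863 0.076 0.101]
top stub_gauge 0.42 [246.0, 301.9, 257.4, 316.0] 61 [0.287 0.2   0.058] [0.296 0.224 0.1  ]
top grip 0.67 [296.8, 199.2, 359.3, 263.0] 3050 [0.498 0.008 0.019] [0.592 0.097 0.171]
{'time_s': 0.3, 'joints': array([-4.74904647e+01,  2.05638991e+01,  6.69216865e-01, -4.84456088e-03,
       -7.01358658e+01, -1.65067660e+01]), 'qd': array([ 0.05107598, -0.13911284,  0.17332729,  0.03578037, -0.0594049 ,
        0.08585278]), 'joint_torque': array([ 2.21751557e-04, -5.81811011e+01,  2.92819315e+01,  6.99005574e+00,
        9.29236558e-03, -1.03732464e-04]), 'tcp_pos': array([ 0.295846  , -0.60655528,  0.22625098]), 'eef_rot': array([ 98.02513019,  89.9691141 , 124.02625206]), 'contact_force': array([ 0.60071888, -0.3853439 , -0.31829604]), 'moment': array([0.00425686, 0.02808047, 0.01153118]), 'gripper_width': 0.08742875569642955}
0.0188
```

View pics/scene0.png

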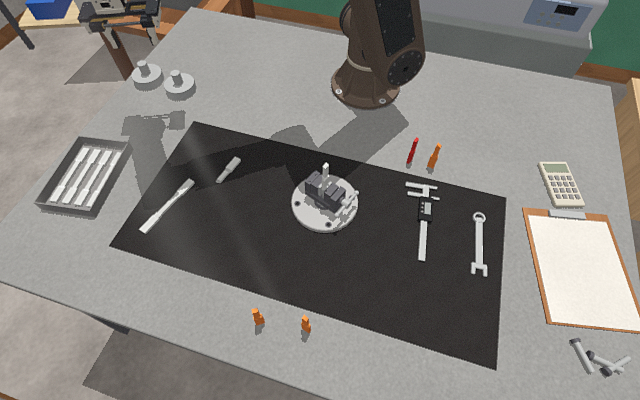

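View pics/top0.png

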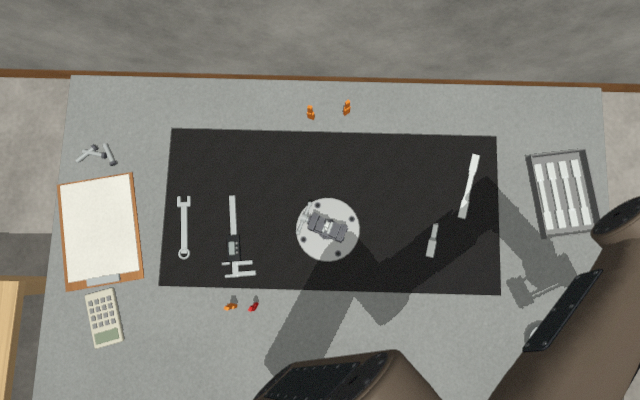

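The aluminium stub is in the grip at scene (325,172). The orange and red look-alikes are at scene (258,318), (306,325), (412,150) and (434,157). They stand clear of the grip, so I leave them alone. Next I confirm this with a crop and get the jaw geometry.

Run:
```python
from h import *
from scipy.spatial.transform import Rotation as Ro
for c in('top','scene'):
    z=np.load(c+'.npz');P=z['P'];im=z['im'];m=(np.hypot(P[...,0]-.5,P[...,1]-.01)<.12)&(z['d']>0)
    fl=m&(P[...,2]>.012)&(P[...,2]<.024)
    print(c,'flange',fl.sum(),(P[fl].min(0)+P[fl].max(0))[:2]/2,np.ptp(P[fl],0))
    j=m&(abs(P[...,2]-.094)<.006);Q=P[j][:,:2].astype(np.float32)
    print('jawtop',j.sum(),Q.mean(0),cv2.minAreaRect(Q),'med z',np.median(P[j][:,2]))
    s=m&(P[...,2]>.105);Q=P[s]
    print('stub',s.sum(),Q.mean(0),Q.min(0),Q.max(0));print(np.argwhere(s).mean(0))
    cr=im[165:235,290:365] if c=='scene' else im[190:270,290:370]
    cv2.imwrite(f'pics/c_{c}.png',cv2.resize(cr,(400,400),interpolation=cv2.INTER_CUBIC))
cv2.imwrite('pics/crop.png',np.hstack([cv2.imread('pics/c_top.png'),cv2.imread('pics/c_scene.png')]))
print(Ro.from_euler('xyz',r.get_state()['eef_rot'],degrees=True).as_matrix().round(3))
i=r.camera_info('wrist');print(np.linalg.inv(i['camera_from_world']).round(3),i['fovy'])
```

```text
top flange 2277 [0.50181943 0.01261517] [0.17812873 0.18281405 0.01177951]
jawtop 482 [0.5025176  0.00774858] ((0.5031721591949463, 0.008641943335533142), (0.09924710541963577, 0.045547667890787125), 69.68314361572266) med z 0.09233646749861246
stub 31 [0.50038277 0.00874512 0.1552227 ] [0.49336976 0.00301907 0.10862968] [0.50956777 0.01324088 0.17934918]
[225.22580645 326.64516129]
scene flange 1779 [0.50353663 0.00900284] [0.17919775 0.17879294 0.01137955]
jawtop 466 [0.5049647  0.01021656] ((0.5029552578926086, 0.009228955954313278), (0.10037245601415634, 0.04661418870091438), 69.27931213378906) med z 0.09125204397329162
stub 122 [0.50546763 0.00983644 0.14216672] [0.49630987 0.00301043 0.1052757 ] [0.51434623 0.0153283  0.17558547]
[173.76229508 325.19672131]
[[-0.    -0.438  0.899]
 [ 0.     0.899  0.438]
 [-1.     0.001 -0.   ]]
[[-0.438  0.861  0.259  0.225]
 [ 0.899  0.419  0.128 -0.641]
 [ 0.001  0.289 -0.957  0.384]
 [ 0.     0.     0.     1.   ]] 62.48979077446974
```

View pics/crop.png

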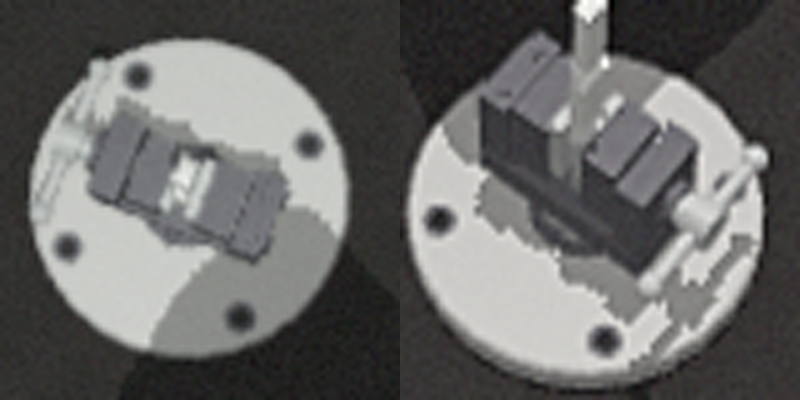

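The crop confirms the target. The aluminium bar stands between the dark jaws, at about (590,90) in the right half of the crop. The grip centre is about (0.503, 0.009) and the jaws' x axis is at a yaw of about -20.5°. I'll close the fingers along the jaws, on the 12.5 mm width, so rocking is a turn about tool z. First I move above it.

```bash
python3 -m creep '[[0,0,0,0,3.3,3.25,100],[0,0,0,0,3.3,3.25,100],[0,0,0,0,3.3,3.25,100],[0,0,0,0,3.3,3.25,100],[0,0,0,0,3.3,3.25,100],[0,0,0,0,3.3,3.25,100],[0,0,0,0,3.3,3.25,100],[0,0,0,0,3.3,3.25,100]]' 60
python3 -m creep '[[0,0,0,0,3.3,3.25,100],[0,0,0,0,3.3,3.25,100],[0,0,0,0,3.3,3.25,100],[0,0,0,0,3.3,3.25,100],[0,0,0,0,3.3,3.25,100],[0,0,0,0,0,0,100]]'
python3 -m creep '[[-0.127,0,0,0,0,0,100],[-0.127,0,0,0,0,0,100],[-0.127,0,0,0,0,0,100],[-0.127,0,0,0,0,0,100],[-0.127,0,0,0,0,0,100],[-0.124,0,0,0,0,0,100],[0,0,0,0,0,0,100],[0,0,0,0,0,0,100]]'
cat >> h.py <<'E'
from scipy.spatial.transform import Rotation as Ro
GX=np.array([.937,-.35,0]);GY=np.array([.35,.937,0])
def st():
    s=r.get_state();R=Ro.from_euler('xyz',s['eef_rot'],degrees=True).as_matrix()
    g=s['tcp_pos']-R[:,0]*r.hold_point_z
    print('t',round(s['time_s'],2),'tcp',s['tcp_pos'].round(4),'grasp',g.round(4),'w',round(s['gripper_width'],4),'F',s['contact_force'].round(1),'M',s['moment'].round(2))
    print('tilt deg about GY',np.degrees(np.arctan2(-R[:,0]@GX,R[2,0]*-1)).round(2),'R',R.round(3).tolist());return s,R,g
E
python3 - <<'E'
from h import *
s,R,g=st()
im,d=r.capture('wrist');P=pts('wrist',d);cv2.imwrite('pics/w1.png',im)
m=(np.hypot(P[...,0]-.503,P[...,1]-.009)<.07)&(d>0)
j=m&(abs(P[...,2]-.092)<.006);print('jaw',j.sum(),cv2.minAreaRect(P[j][:,:2].astype(np.float32)),np.median(P[j][:,2]))
s_=m&(P[...,2]>.10)&(P[...,2]<.2)
for lo in np.arange(.1,.19,.01):
    k=s_&(P[...,2]>=lo)&(P[...,2]<lo+.01);Q=P[k]
    if k.sum()>3:
        a=(Q-[.503,.009,0])@np.array([GX,GY]).T;print(lo.round(2),k.sum(),'x',a[:,0].min().round(4),a[:,0].max().round(4),'y',a[:,1].min().round(4),a[:,1].max().round(4))
print('top',P[s_][:,2].max())
E
```

```text
time_s: 1.1
tcp_pos: [0.4141, -0.2537, 0.2269]
eef_rot: [-33.5, 90.0, -7.5]
contact_force: [1.5, 0.7, 0.7]
gripper_width: 0.0877
time_s: 1.7
tcp_pos: [0.4891, -0.0318, 0.2267]
eef_rot: [-0.9, 89.9, 25.4]
contact_force: [-0.7, -0.9, 0.4]
gripper_width: 0.0877
time_s: 2.5
tcp_pos: [0.4874, -0.0361, 0.2266]
eef_rot: [-12.9, 90.0, 56.3]
contact_force: [0.8, -0.5, -0.2]
gripper_width: 0.0877
t 2.5 tcp [ 0.4874 -0.0361  0.2266] grasp [ 0.4874 -0.0361  0.2454] w 0.0877 F [ 0.8 -0.5 -0.2] M [-0.01  0.06 -0.05]
tilt deg about GY -0.0 R [[0.0, -0.935, 0.354], [0.0, 0.354, 0.935], [-1.0, -0.0, 0.0]]
jaw 2969 ((0.49967899918556213, 0.006490685045719147), (0.09587324410676956, 0.04584876447916031), 69.65876770019531) 0.09162588819521278
0.1 97 x -0.0125 0.0068 y -0.0057 -0.0041
0.11 104 x -0.0122 0.0075 y -0.0059 -0.0043
0.12 155 x -0.0118 0.0074 y -0.0057 0.0034
0.13 90 x -0.0098 0.0046 y -0.0056 0.0016
0.14 92 x -0.0086 0.0036 y -0.0055 -0.0041
0.15 100 x -0.0087 0.0035 y -0.0055 -0.004
0.16 117 x -0.0086 0.0034 y -0.0057 -0.0019
0.17 65 x -0.0083 0.0026 y -0.0057 -0.0026
top 0.17531437262824978
```

View pics/w1.png

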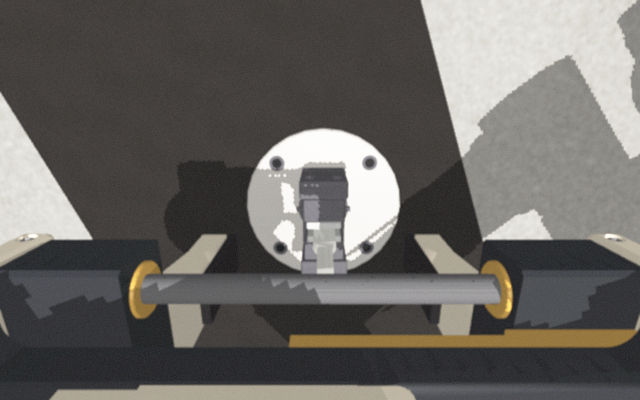

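```bash
python3 -m creep '[[0,0,0,0,0.19,2.35,100],[0,0,0,0,0.18,2.33,100],[0,0,0,0,0,0,100],[0,0,0,0,0,0,100]]' 4
python3 - <<'E'
from h import *
s,R,g=st()
for c in ('wrist','scene','top'):
    im,d=r.capture(c);P=pts(c,d);cv2.imwrite(f'pics/2{c}.png',im)
    m=(np.hypot(P[...,0]-.503,P[...,1]-.009)<.02)&(d>0)&(P[...,2]>.137)&(P[...,2]<.172)
    if m.sum()>5:
        a=(P[m]-[.503,.009,0])@np.array([GX,GY]).T;print(c,m.sum(),np.percentile(a,[1,50,99],axis=0).round(4).tolist())
print('grasp in grip axes',(g-[.503,.009,0])@GX,(g-[.503,.009,0])@GY)
E
```

```text
time_s: 2.95
tcp_pos: [0.5004, 0.0095, 0.2264]
eef_rot: [127.0, 90.0, -163.6]
contact_force: [-0.3, 0.1, -0.5]
gripper_width: 0.0878
t 2.95 tcp [0.5004 0.0095 0.2264] grasp [0.5004 0.0095 0.2452] w 0.0878 F [-0.3  0.1 -0.5] M [-0.03  0.1  -0.03]
tilt deg about GY 0.02 R [[-0.0, -0.936, 0.351], [-0.0, 0.351, 0.936], [-1.0, 0.0, -0.0]]
wrist 317 [[-0.0085, -0.0058], [-0.0014, -0.0052], [0.0036, 0.0023]]
scene 60 [[-0.0068, -0.0045], [0.0033, 0.003], [0.0067, 0.005]]
grasp in grip axes -0.0026087229781159124 -0.0004571366650332412
```

```bash
python3 -m creep '[[0,0,0,3,0,0,100],[0,0,0,3,0,0,100],[0,0,0,2,0,0,100],[0,0,0,1.3,0,0,100],[0,0,0,0,0,0,50],[0,0,0,0,0,0,30],[0,0,0,0,0,0,20],[0,0,0,0,0,0,20]]' 4
python3 -m creep '[[0,0,0,0,0,0,20],[0,0,0,0,0,0,20],[0,0,0,0,0,0,20]]'
python3 - <<'E'
from h import *
s,R,g=st()
im,d=r.capture('wrist');cv2.imwrite('pics/w3.png',im)
E
```

```text
time_s: 3.9
tcp_pos: [0.501, 0.0093, 0.1345]
eef_rot: [-50.0, 89.9, 19.5]
contact_force: [0.6, 0.8, 0.9]
gripper_width: 0.0614
time_s: 4.2
tcp_pos: [0.5005, 0.0093, 0.1338]
eef_rot: [-43.2, 90.0, 26.2]
contact_force: [0.6, 0.3, -0.9]
gripper_width: 0.0374
t 4.2 tcp [0.5005 0.0093 0.1338] grasp [0.5005 0.0093 0.1526] w 0.0374 F [ 0.6  0.3 -0.9] M [ 0.04  0.07 -0.02]
tilt deg about GY -0.01 R [[0.0, -0.937, 0.35], [0.0, 0.35, 0.937], [-1.0, -0.0, 0.0]]
```

View pics/w3.png

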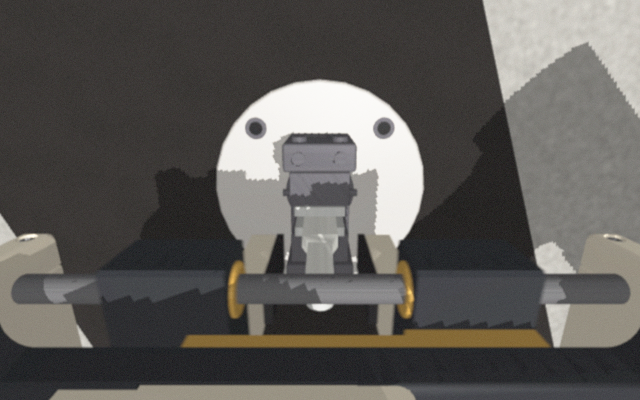

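The bar at column 320 is centred between the fingers, whose inner edges are at about 278 and 365. I close gently.

```bash
python3 -m creep '[[0,0,0,0,0,0,0],[0,0,0,0,0,0,0],[0,0,0,0,0,0,0],[0,0,0,0,0,0,0],[0,0,0,0,0,0,0]]' 5
python3 -m creep '[[0,0,0,0,0,0,0],[0,0,0,0,0,0,0],[0,0,0,0,0,0,0]]' 60
python3 -c "from h import *;st()"
```

```text
time_s: 4.75
tcp_pos: [0.5008, 0.0092, 0.1336]
eef_rot: [-81.9, 90.0, -12.4]
contact_force: [2.0, -1.4, -0.6]
gripper_width: 0.0126
time_s: 5.05
tcp_pos: [0.5007, 0.0092, 0.1336]
eef_rot: [-73.2, 90.0, -3.7]
contact_force: [4.2, -1.7, -3.5]
gripper_width: 0.0119
t 5.05 tcp [0.5007 0.0092 0.1336] grasp [0.5007 0.0092 0.1524] w 0.0119 F [ 4.2 -1.7 -3.5] M [-0.81 -1.45  0.02]
tilt deg about GY -0.02 R [[0.0, -0.937, 0.35], [-0.0, 0.35, 0.937], [-1.0, -0.0, 0.0]]
```

```bash
python3 -m creep '[[0,0,0.044,0,-0.21,0,0],[0,0,0.044,0,-0.21,0,0]]' 
python3 -c "from h import *;st()"
python3 -m creep '[[0,0,0.044,-0.01,-0.21,0,0],[0,0,0.044,-0.01,-0.21,0,0]]'
python3 -c "from h import *;st()"
```

```text
time_s: 5.25
tcp_pos: [0.5039, 0.008, 0.1337]
eef_rot: [89.8, 84.8, 159.4]
contact_force: [0.3, -2.8, -0.6]
gripper_width: 0.012
t 5.25 tcp [0.5039 0.008  0.1337] grasp [0.5055 0.0074 0.1524] w 0.012 F [ 0.3 -2.8 -0.6] M [-0.66 -0.45  0.04]
tilt deg about GY 5.15 R [[-0.084, -0.933, 0.35], [0.032, 0.348, 0.937], [-0.996, 0.09, 0.0]]
time_s: 5.45
tcp_pos: [0.5076, 0.0066, 0.1332]
eef_rot: [90.0, 79.7, 159.5]
contact_force: [-1.3, -0.1, -1.2]
gripper_width: 0.0118
t 5.45 tcp [0.5076 0.0066 0.1332] grasp [0.5107 0.0054 0.1517] w 0.0118 F [-1.3 -0.1 -1.2] M [-0.31 -0.36  0.08]
tilt deg about GY 10.28 R [[-0.167, -0.922, 0.35], [0.063, 0.345, 0.937], [-0.984, 0.178, 0.0]]
```

```bash
python3 -m creep '[[0,0,-0.044,-0.02,0.21,0,0],[0,0,-0.044,-0.02,0.21,0,0],[0,0,-0.044,-0.02,0.21,0,0],[0,0,-0.044,-0.02,0.21,0,0]]'
python3 -m creep '[[0,0,-0.044,-0.02,0.21,0,0],[0,0,-0.044,-0.02,0.21,0,0],[0,0,-0.044,-0.02,0.21,0,0],[0,0,-0.044,-0.02,0.21,0,0]]'
python3 -c "
from h import *
st()
im,d=r.capture('scene');cv2.imwrite('pics/s4.png',cv2.resize(im[140:240,270:380],(660,600),interpolation=cv2.INTER_CUBIC))"
```

```text
time_s: 5.85
tcp_pos: [0.5002, 0.0094, 0.1341]
eef_rot: [-84.4, 90.0, -14.9]
contact_force: [3.8, -1.3, -8.6]
gripper_width: 0.0121
time_s: 6.25
tcp_pos: [0.492, 0.0124, 0.1345]
eef_rot: [-89.9, 79.9, -20.5]
contact_force: [4.6, -2.3, -6.8]
gripper_width: 0.0117
t 6.25 tcp [0.492  0.0124 0.1345] grasp [0.489  0.0136 0.153 ] w 0.0117 F [ 4.6 -2.3 -6.8] M [-0.38 -0.5  -0.05]
tilt deg about GY -10.11 R [[0.164, -0.922, 0.351], [-0.061, 0.345, 0.936], [-0.984, -0.175, 0.0]]
```

View pics/s4.png

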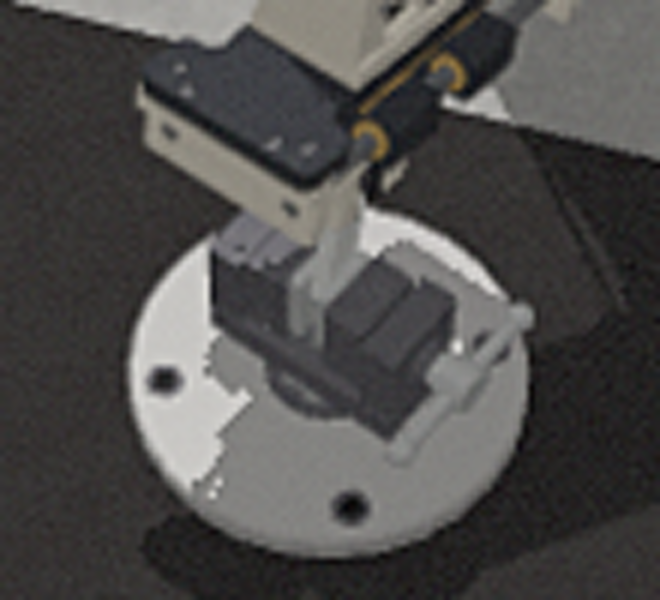

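```bash
python3 -m creep '[[0,0,0.044,-0.025,-0.22,0,0],[0,0,0.044,-0.025,-0.22,0,0],[0,0,0.044,-0.025,-0.22,0,0],[0,0,0.044,-0.025,-0.22,0,0]]'
python3 -m creep '[[0,0,0.044,-0.025,-0.22,0,0],[0,0,0.044,-0.025,-0.22,0,0],[0,0,0.044,-0.025,-0.22,0,0],[0,0,0.044,-0.025,-0.22,0,0]]'
python3 -c "from h import *;st()"
python3 -m creep '[[0,0,-0.044,-0.025,0.22,0,0],[0,0,-0.044,-0.025,0.22,0,0],[0,0,-0.044,-0.025,0.22,0,0],[0,0,-0.044,-0.025,0.22,0,0]]'
python3 -m creep '[[0,0,-0.044,-0.025,0.22,0,0],[0,0,-0.044,-0.025,0.22,0,0],[0,0,-0.044,-0.025,0.22,0,0],[0,0,-0.044,-0.025,0.22,0,0]]'
python3 -c "from h import *;st()"
```

```text
time_s: 6.7
tcp_pos: [0.4989, 0.0094, 0.1362]
eef_rot: [94.5, 89.6, 164.0]
contact_force: [-1.4, 0.7, -6.1]
gripper_width: 0.0118
time_s: 7.1
tcp_pos: [0.507, 0.0064, 0.1364]
eef_rot: [90.1, 79.5, 159.6]
contact_force: [-3.6, 0.3, -6.7]
gripper_width: 0.0118
t 7.1 tcp [0.507  0.0064 0.1364] grasp [0.5102 0.0052 0.1549] w 0.0118 F [-3.6  0.3 -6.7] M [-0.54 -0.08  0.15]
tilt deg about GY 10.52 R [[-0.171, -0.921, 0.35], [0.064, 0.345, 0.937], [-0.983, 0.183, -0.0]]
time_s: 7.5
tcp_pos: [0.4997, 0.0091, 0.1379]
eef_rot: [103.5, 89.9, 172.9]
contact_force: [2.7, -1.4, -12.3]
gripper_width: 0.0118
time_s: 7.9
tcp_pos: [0.4915, 0.0121, 0.1387]
eef_rot: [-90.2, 80.0, -20.8]
contact_force: [3.4, -0.6, -9.0]
gripper_width: 0.0122
t 7.9 tcp [0.4915 0.0121 0.1387] grasp [0.4884 0.0133 0.1572] w 0.0122 F [ 3.4 -0.6 -9. ] M [0.06 0.03 0.02]
tilt deg about GY -9.99 R [[0.162, -0.922, 0.351], [-0.062, 0.346, 0.936], [-0.985, -0.173, -0.001]]
```

```bash
python3 -m creep '[[0,0,0.044,-0.022,-0.225,0,0],[0,0,0.044,-0.022,-0.225,0,0],[0,0,0.044,-0.022,-0.225,0,0],[0,0,0.044,-0.022,-0.225,0,0]]'
python3 -m creep '[[0,0,0.044,-0.022,-0.225,0,0],[0,0,0.044,-0.022,-0.225,0,0],[0,0,0.044,-0.022,-0.225,0,0],[0,0,0.044,-0.022,-0.225,0,0]]'
python3 -c "from h import *;st()"
python3 -m creep '[[0,0,-0.044,-0.022,0.225,0,0],[0,0,-0.044,-0.022,0.225,0,0],[0,0,-0.044,-0.022,0.225,0,0],[0,0,-0.044,-0.022,0.225,0,0]]'
cat > chk.py <<'E'
from h import *
import sys
st()
for c in('scene','top'):
    im,d=r.capture(c);P=pts(c,d);m=(np.hypot(P[...,0]-.503,P[...,1]-.009)<.12)&(d>0)
    for a,(lo,hi) in dict(flange=(.012,.024),jaw=(.086,.1)).items():
        k=m&(P[...,2]>lo)&(P[...,2]<hi);Q=P[k];print(c,a,k.sum(),((Q.min(0)+Q.max(0))/2).round(4)[:2],'medz',np.median(Q[:,2]).round(4))
    if c=='scene':cv2.imwrite(f'pics/{sys.argv[1]}.png',cv2.resize(im[140:240,270:380],(660,600),interpolation=cv2.INTER_CUBIC))
E
python3 chk.py s5
```

```text
time_s: 8.3
tcp_pos: [0.498, 0.0085, 0.1404]
eef_rot: [108.4, 89.5, 177.9]
contact_force: [-2.2, -3.0, -6.1]
gripper_width: 0.0118
time_s: 8.7
tcp_pos: [0.5065, 0.0053, 0.1407]
eef_rot: [90.8, 79.4, 160.2]
contact_force: [-3.3, -3.1, -7.0]
gripper_width: 0.0119
t 8.7 tcp [0.5065 0.0053 0.1407] grasp [0.5098 0.0042 0.1592] w 0.0119 F [-3.3 -3.1 -7. ] M [-2.    0.41  0.49]
tilt deg about GY 10.59 R [[-0.173, -0.921, 0.35], [0.062, 0.345, 0.937], [-0.983, 0.184, -0.002]]
time_s: 9.1
tcp_pos: [0.4989, 0.0081, 0.1421]
eef_rot: [126.8, 89.7, -163.7]
contact_force: [0.8, -3.5, -9.8]
gripper_width: 0.0122
t 9.1 tcp [0.4989 0.0081 0.1421] grasp [0.499  0.0082 0.1609] w 0.0122 F [ 0.8 -3.5 -9.8] M [-1.84 -0.23  0.03]
tilt deg about GY 0.22 R [[-0.005, -0.936, 0.351], [-0.001, 0.351, 0.936], [-1.0, 0.004, -0.003]]
scene flange 1777 [0.5029 0.0087] medz 0.0172
scene jaw 318 [0.5109 0.0241] medz 0.0915
top flange 745 [ 0.4817 -0.0196] medz 0.0181
top jaw 41 [ 0.4773 -0.0306] medz 0.0925
```

View pics/s5.png

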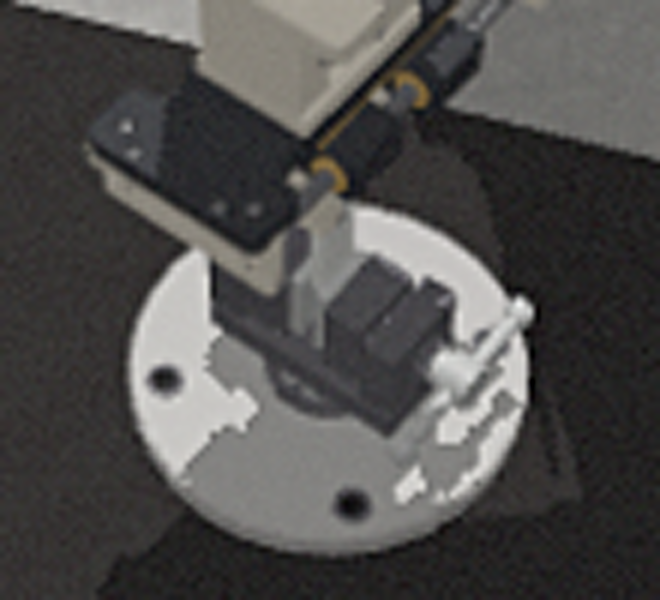

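```bash
python3 -m creep '[[0,0,-0.044,-0.02,0.22,0.02,0],[0,0,-0.044,-0.02,0.22,0.02,0],[0,0,-0.044,-0.02,0.22,0.02,0],[0,0,-0.044,-0.02,0.22,0.02,0]]'
python3 -c "from h import *;st()"
python3 -m creep '[[0,0,0.044,-0.022,-0.23,0.02,0],[0,0,0.044,-0.022,-0.23,0.02,0],[0,0,0.044,-0.022,-0.23,0,0],[0,0,0.044,-0.022,-0.23,0,0]]'
python3 -c "from h import *;st()"
python3 -m creep '[[0,0,0.044,-0.022,-0.23,0,0],[0,0,0.044,-0.022,-0.23,0,0],[0,0,0.044,-0.022,-0.23,0,0],[0,0,0.044,-0.022,-0.23,0,0]]'
python3 -c "from h import *;st()"
```

```text
time_s: 9.6
tcp_pos: [0.491, 0.0115, 0.1426]
eef_rot: [-91.4, 80.1, -22.0]
contact_force: [-0.7, -5.7, -8.6]
gripper_width: 0.0119
t 9.6 tcp [0.491  0.0115 0.1426] grasp [0.488  0.0127 0.1611] w 0.0119 F [-0.7 -5.7 -8.6] M [-1.61  1.54 -0.36]
tilt deg about GY -9.85 R [[0.159, -0.922, 0.352], [-0.064, 0.346, 0.936], [-0.985, -0.171, -0.004]]
time_s: 10.0
tcp_pos: [0.4983, 0.0086, 0.1445]
eef_rot: [115.5, 89.3, -175.0]
contact_force: [-4.3, -8.0, -7.6]
gripper_width: 0.0121
t 10.0 tcp [0.4983 0.0086 0.1445] grasp [0.4985 0.0086 0.1633] w 0.0121 F [-4.3 -8.  -7.6] M [-3.27  1.8   0.02]
tilt deg about GY 0.59 R [[-0.011, -0.936, 0.351], [-0.001, 0.351, 0.937], [-1.0, 0.01, -0.005]]
time_s: 10.4
tcp_pos: [0.5073, 0.0053, 0.145]
eef_rot: [91.3, 79.3, 160.8]
contact_force: [-4.8, -8.9, -8.6]
gripper_width: 0.0117
t 10.4 tcp [0.5073 0.0053 0.145 ] grasp [0.5106 0.0041 0.1635] w 0.0117 F [-4.8 -8.9 -8.6] M [-3.82  1.11  0.75]
tilt deg about GY 10.69 R [[-0.175, -0.92, 0.35], [0.061, 0.345, 0.937], [-0.983, 0.185, -0.004]]
```

```bash
python3 -m creep '[[0,0,-0.044,-0.02,0.225,-0.05,0],[0,0,-0.044,-0.02,0.225,-0.05,0],[0,0,-0.044,-0.02,0.225,-0.05,0],[0,0,-0.044,-0.02,0.225,-0.05,0]]'
python3 -c "from h import *;st()"
```

```text
time_s: 10.8
tcp_pos: [0.4996, 0.0074, 0.1465]
eef_rot: [119.4, 89.7, -171.1]
contact_force: [-0.6, -2.5, -12.8]
gripper_width: 0.0119
t 10.8 tcp [0.4996 0.0074 0.1465] grasp [0.4997 0.0074 0.1653] w 0.0119 F [ -0.6  -2.5 -12.8] M [-1.25  0.09  0.04]
tilt deg about GY 0.26 R [[-0.005, -0.936, 0.351], [-0.001, 0.351, 0.936], [-1.0, 0.004, -0.003]]
```

```bash
python3 -m creep '[[0,0,-0.044,-0.02,0.225,-0.02,0],[0,0,-0.044,-0.02,0.225,-0.02,0],[0,0,-0.044,-0.02,0.225,-0.02,0],[0,0,-0.044,-0.02,0.225,-0.02,0]]'
python3 -c "from h import *;st()"
python3 -m creep '[[0,0,0.044,-0.02,-0.235,0,0],[0,0,0.044,-0.02,-0.235,0,0],[0,0,0.044,-0.02,-0.235,0,0],[0,0,0.044,-0.02,-0.235,0,0]]'
python3 chk.py s6
```

```text
time_s: 11.2
tcp_pos: [0.4912, 0.01, 0.1471]
eef_rot: [-90.7, 80.1, -21.3]
contact_force: [-1.2, -1.0, -6.8]
gripper_width: 0.0122
t 11.2 tcp [0.4912 0.01   0.1471] grasp [0.4882 0.0112 0.1656] w 0.0122 F [-1.2 -1.  -6.8] M [ 0.19  1.75 -0.03]
tilt deg about GY -9.9 R [[0.16, -0.922, 0.352], [-0.062, 0.346, 0.936], [-0.985, -0.172, -0.002]]
time_s: 11.6
tcp_pos: [0.4988, 0.0066, 0.1488]
eef_rot: [107.7, 89.5, 177.2]
contact_force: [-0.8, -0.9, 0.3]
gripper_width: 0.0119
t 11.6 tcp [0.4988 0.0066 0.1488] grasp [0.499  0.0066 0.1676] w 0.0119 F [-0.8 -0.9  0.3] M [-0.05 -0.06  0.02]
tilt deg about GY 0.51 R [[-0.009, -0.937, 0.35], [0.0, 0.35, 0.937], [-1.0, 0.009, -0.003]]
scene flange 1777 [0.4992 0.0099] medz 0.0173
scene jaw 336 [0.5078 0.0162] medz 0.0911
top flange 758 [0.4797 0.0055] medz 0.0178
top jaw 57 [ 0.4801 -0.0306] medz 0.0918
```

View pics/s6.png

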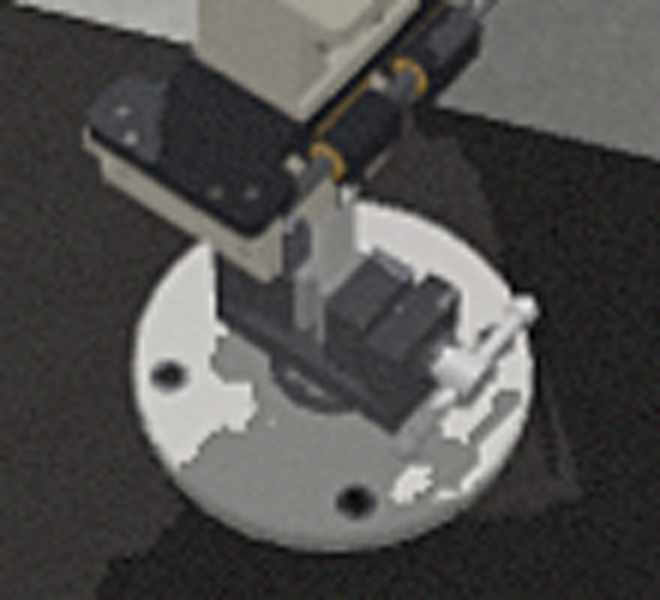

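Force on the tool has dropped to about zero, so the bar seems to be at or past the mouth. I ease it straight up while watching the force.

```bash
python3 -m creep '[[0,0,-0.004,-0.05,0,0,0],[0,0,-0.004,-0.05,0,0,0],[0,0,0,-0.05,0,0,0]]'
python3 -m creep '[[0,0,0,-0.1,0,0,0],[0,0,0,-0.1,0,0,0]]'
python3 chk.py s7
python3 - <<'E'
from h import *
for c in('scene','top'):
    im,d=r.capture(c);P=pts(c,d);k=(np.hypot(P[...,0]-.503,P[...,1]-.009)<.1)&(abs(P[...,2]-.018)<.005)&(d>0);Q=P[k]
    A=np.c_[Q[:,:2]-[.5,.01],np.ones(len(Q))];print(c,np.linalg.lstsq(A,Q[:,2],rcond=None)[0].round(4), cv2.minEnclosingCircle(Q[:,:2].astype(np.float32)))
    z=np.load(c+'.npz');P=z['P'];k=(np.hypot(P[...,0]-.503,P[...,1]-.009)<.1)&(abs(P[...,2]-.018)<.005)&(z['d']>0);Q=P[k]
    A=np.c_[Q[:,:2]-[.5,.01],np.ones(len(Q))];print('before',np.linalg.lstsq(A,Q[:,2],rcond=None)[0].round(4), cv2.minEnclosingCircle(Q[:,:2].astype(np.float32)))
E
```

```text
time_s: 12.0
tcp_pos: [0.5011, 0.0075, 0.1521]
eef_rot: [-86.2, 89.5, -16.7]
contact_force: [-0.2, 0.1, 0.1]
gripper_width: 0.0116
time_s: 12.2
tcp_pos: [0.5012, 0.0074, 0.154]
eef_rot: [-87.1, 89.5, -17.5]
contact_force: [1.6, -0.3, -0.7]
gripper_width: 0.012
t 12.2 tcp [0.5012 0.0074 0.154 ] grasp [0.5011 0.0075 0.1728] w 0.012 F [ 1.6 -0.3 -0.7] M [0.05 0.07 0.03]
tilt deg about GY -0.49 R [[0.008, -0.937, 0.35], [-0.003, 0.35, 0.937], [-1.0, -0.009, 0.0]]
scene flange 1783 [0.4996 0.0097] medz 0.0172
scene jaw 337 [0.5069 0.0114] medz 0.0912
top flange 723 [ 0.4796 -0.0102] medz 0.018
top jaw 46 [ 0.476  -0.0293] medz 0.0917
scene [-0.0025 -0.0011  0.0174] ((0.49963831901550293, 0.010102413594722748), 0.0904155746102333)
before [-0.0004 -0.0002  0.0173] ((0.503793478012085, 0.00861871987581253), 0.09071196615695953)
top [0.001  0.0004 0.0181] ((0.48882395029067993, -0.012205141596496105), 0.0768454372882843)
before [0.     0.0004 0.018 ] ((0.5032575130462646, 0.008838178589940071), 0.08979297429323196)
```

```bash
python3 -m creep '[[0,0,0.004,-0.2,0,0,0],[0,0,0.004,-0.2,0,0,0],[0,0,0,-0.2,0,0,0],[0,0,0,-0.2,0,0,0],[0,0,0,-0.2,0,0,0],[0,0,0,0,0,0,0],[0,0,0,0,0,0,0],[0,0,0,0,0,0,0]]'
python3 chk.py s8
python3 - <<'E'
from h import *
for c in('scene','wrist'):
    im,d=r.capture(c);P=pts(c,d)
    a=(P-[.4995,.0100,0])@GX;b=(P-[.4995,.0100,0])@GY
    m=(abs(a)<.018)&(abs(b)<.02)&(d>0)
    for lo in np.arange(.085,.2,.008):
        k=m&(P[...,2]>=lo)&(P[...,2]<lo+.008)
        if k.sum()>3:print(c,lo.round(3),k.sum(),'x',np.percentile(a[k],[3,97]).round(4),'y',np.percentile(b[k],[3,50,97]).round(4))
    if c=='wrist':cv2.imwrite('pics/w8.png',im[100:360,140:500])
s=cv2.imread('pics/s8.png');w=cv2.imread('pics/w8.png')
cv2.imwrite('pics/f8.png',np.hstack([cv2.resize(s,(396,360)),cv2.resize(w,(400,360))]))
E
```

```text
time_s: 13.2
tcp_pos: [0.5013, 0.0072, 0.1635]
eef_rot: [123.8, 90.0, -166.8]
contact_force: [0.1, -0.5, -0.0]
gripper_width: 0.012
t 13.2 tcp [0.5013 0.0072 0.1635] grasp [0.5013 0.0072 0.1823] w 0.012 F [ 0.1 -0.5 -0. ] M [0.04 0.04 0.01]
tilt deg about GY 0.01 R [[-0.0, -0.937, 0.35], [-0.0, 0.35, 0.937], [-1.0, 0.0, -0.0]]
scene flange 1779 [0.4999 0.01  ] medz 0.0173
scene jaw 384 [0.5042 0.01  ] medz 0.0912
top flange 749 [ 0.478 -0.01 ] medz 0.0181
top jaw 52 [ 0.4786 -0.0294] medz 0.0928
scene 0.085 105 x [-0.0157  0.017 ] y [-0.0185  0.007   0.0188]
scene 0.093 22 x [-0.0149  0.0159] y [-0.0069  0.0053  0.0179]
scene 0.101 4 x [-0.0021  0.0098] y [0.0043 0.0055 0.0058]
scene 0.109 14 x [-0.0053  0.0146] y [-0.0016  0.005   0.0063]
scene 0.117 16 x [-0.0056  0.0147] y [-0.001   0.0055  0.0064]
scene 0.125 18 x [-0.0055  0.0142] y [-0.0023  0.0047  0.0061]
scene 0.133 14 x [-0.0064  0.0148] y [-0.0006  0.0044  0.0052]
scene 0.141 17 x [-0.0063  0.015 ] y [-0.0009  0.0041  0.0053]
scene 0.149 7 x [-0.0026  0.0129] y [0.0037 0.0038 0.0043]
scene 0.165 10 x [-0.0139  0.0169] y [0
[... 339 characters left out ...]
st 0.117 122 x [-0.0072  0.0115] y [-0.0037 -0.0034 -0.0029]
wrist 0.125 141 x [-0.007   0.0113] y [-0.0041 -0.0036 -0.0032]
wrist 0.133 153 x [-0.0073  0.0116] y [-0.0043 -0.0039 -0.0034]
wrist 0.141 150 x [-0.0069  0.0109] y [-0.0046 -0.0042 -0.0038]
wrist 0.149 130 x [-0.0042  0.0081] y [-0.005  -0.0045 -0.0042]
wrist 0.157 174 x [-0.0058  0.0106] y [-0.0116 -0.0048 -0.0044]
wrist 0.165 405 x [-0.0164  0.0167] y [-0.0134 -0.0116 -0.0047]
wrist 0.173 509 x [-0.0127  0.0168] y [-0.0133 -0.0114 -0.005 ]
wrist 0.181 597 x [-0.0115  0.0162] y [-0.0133 -0.0108 -0.0053]
wrist 0.189 417 x [-0.0115  0.0156] y [-0.0134 -0.0114 -0.0055]
wrist 0.197 306 x [-0.0101  0.0144] y [-0.0135 -0.012   0.0045]
```

View pics/f8.png

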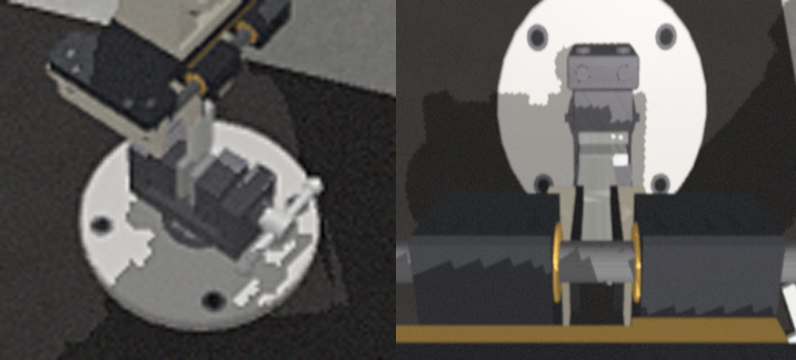

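The bar is free, with its foot about 15 mm above the jaws, but it leans about 1.8° across the gap because it turned slightly in the pads. I straighten it.

```bash
python3 -m creep '[[0,0.011,0,0,0,0,0],[0,0.011,0,0,0,0,0],[0,0.01,0,0,0,0,0],[0,0,0,0,0,0,0],[0,0,0,0,0,0,0],[0,0,0,0,0,0,0],[0,0,0,0,0,0,0],[0,0,0,0,0,0,0]]'
python3 - <<'E'
from h import *
st()
im,d=r.capture('wrist');P=pts('wrist',d)
a=(P-[.4995,.0100,0])@GX;b=(P-[.4995,.0100,0])@GY
m=(abs(a)<.018)&(abs(b)<.02)&(d>0)
for lo in np.arange(.093,.15,.008):
    k=m&(P[...,2]>=lo)&(P[...,2]<lo+.008);print(lo.round(3),k.sum(),'x',np.percentile(a[k],[3,97]).round(4),'y',np.percentile(b[k],[3,50,97]).round(4))
k=m&(abs(b)<.008)&(P[...,2]>.1)&(P[...,2]<.15);print('foot z',np.percentile(P[k][:,2],[0,1,2]))
im,d=r.capture('scene');P=pts('scene',d);k=(np.hypot(P[...,0]-.5,P[...,1]-.01)<.1)&(abs(P[...,2]-.018)<.005)&(d>0)
print(cv2.minEnclosingCircle(P[k][:,:2].astype(np.float32)),r.get_state()['qd'].round(2))
E
```

```text
time_s: 14.2
tcp_pos: [0.5013, 0.0072, 0.1636]
eef_rot: [-179.9, 88.2, -110.4]
contact_force: [0.1, -0.9, 0.7]
gripper_width: 0.0122
t 14.2 tcp [0.5013 0.0072 0.1636] grasp [0.5016 0.0078 0.1824] w 0.0122 F [ 0.1 -0.9  0.7] M [0.1  0.07 0.03]
tilt deg about GY -0.0 R [[-0.011, -0.937, 0.35], [-0.03, 0.35, 0.936], [-0.999, -0.0, -0.032]]
0.093 380 x [-0.0172  0.0134] y [-0.0133 -0.0078  0.0066]
0.101 8 x [-0.0067  0.012 ] y [-0.0045 -0.0044 -0.0043]
0.109 113 x [-0.0073  0.0113] y [-0.005  -0.0046 -0.0043]
0.117 121 x [-0.0072  0.0116] y [-0.0051 -0.0047 -0.0042]
0.125 139 x [-0.007   0.0114] y [-0.0052 -0.0047 -0.0044]
0.133 153 x [-0.0072  0.0115] y [-0.0052 -0.0048 -0.0044]
0.141 147 x [-0.0066  0.0112] y [-0.0052 -0.0048 -0.0043]
0.149 126 x [-0.0039  0.0085] y [-0.0053 -0.0048 -0.0044]
foot z [0.10823702 0.10887061 0.1094199 ]
((0.5000371336936951, 0.010699623264372349), 0.09030919522047043) [ 0.05  0.02 -0.    0.07 -0.11 -0.1 ]
```

Upright to within about 0.3°, foot at about 0.108 m, still and held. I hand it in.

```bash
python3 -c "from h import *;print(r.close_job())"
```

```text
the job is handed in; nothing more can be done
None
```

The jammed half bar is out of the grip, and the arm holds it upright and still about 15 mm above the jaws. I handed the job in at about 14 s.

I gripped the bar across its width at 60 N and rocked it about 10° each way along the jaws, through roughly seven half-swings. I eased it up about 2 mm per swing. The pull read at the ends of the moves was at most 13 N.

**Last checks**
- **Bar:** the bottom end is at z ≈ 0.108 m, against jaw tops at about 0.092–0.094 m. It leans less than about 0.3°. It had turned about 1.8° in the pads, and I corrected that before handing in. Arm speeds were near zero and the force on the tool was about 1 N.
- **Grip:** the flange measured flat and at its original height, so it was neither lifted nor tipped in the views I took.
- **Other things on the mat:** I did not go near them, and I made no separate check of them at the end.

**Not perfect:** the scene camera shows the grip slid about 4 mm along the jaws' length in the last swings. Around then, a small sideways correction I made in the wrong direction raised the sideways force to about 10 N, before I reversed it.

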